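# Seat the purge-gas valve, back it off two turns and hold it

### The arm

A 7-joint arm with a two-finger parallel gripper is mounted at the origin on the work surface. World frame = base frame: x ahead of the robot, y to its left, z up, the work surface at z = 0. Lengths are in m, angles in rad, forces in N, time in s.
With the tool pointing down it reaches from about 0.4 to 0.875 m from the base axis. Payload 19.3 kg.
Tool frame: the origin (TCP) lies at the very end of the fingers, on their centre line; the grasp point (between the pads) lies 19 mm behind it; z points along the fingers, y is the line along which they close (so a half turn about z gives the same grasp; the last joint's range is limited). The gripper opens to 85 mm and grips with 20 to 120 N. Pads are 22 mm wide; open, the fingers measure 114 mm over their backs; the gripper's body (76 mm by 85 mm) begins 54 mm behind the grasp point. The pads swing forward as they close: fully open they stand 13 mm farther back than shut.
Start: joints at [-1.179, 0.521, -0.036, 1.599, 0.021, 1.021, -0.113], TCP at [0.278, 0.56, 0.231] pointing down, gripper open.
Joint ranges: [-2.91, 2.91], [-0.3, 2.13], [-1.5, 1.42], [0.17, 2.43], [-1.26, 4.41], [0.16, 1.93], [-2.52, 2.52]. Speed limits (rad/s): [1.89, 1.89, 2.39, 2.39, 3.01, 3.01, 3.01].

### API

Orientations are given as [roll, pitch, yaw] about the fixed x, y, z axes, in that order (R = Rz(yaw) Ry(pitch) Rx(roll)).
In Python, from workcell import bot gives the robot as it stands.
- The arm moves only by the tool carry_out, never from a script. Its argument "rows" is a list that holds one entry, the list of rows, each a list of 4 numbers: the shift along the tool's x, y, z in m, then the turn about the tool's z in degrees. In form: [[[x, y, z, twist], ...]]. A call has 1 to 12 rows; each row is the pose to reach, as a shift and turn from the pose commanded when the call began, along the tool's axes at that moment; what a row does not reach only later rows make up. A row lasts 1/12 s, in which the tool goes at most 41.7 mm and 7.16 degrees, less where a joint would pass 70% of its speed; a pose out of reach is approached as far as the arm can. A call with a gripper value outside its range is refused whole. "grip" is the finger opening in m, from 0 to 0.0854, set as the call begins (left out, the last holds). The fingers move at their own pace and stop on an object; "grip_force" is the grip in N (left out, the last holds). Time passes only in rows, so rows that repeat a pose let the fingers close. It gives the time, the measured TCP pose, the force, the opening and the grip force at its end, in the units of the state.
- bot.observe(): the state, without advancing time (a new reading comes with each control period).
- bot.grab_frame(name): name is "scene" or "top"; returns a dict with "pixels" (480x640x3 uint8, red, green, blue), "K" (3x3 intrinsics, pixels), "pose" (4x4, takes a point from camera to world coordinates). Camera axes: x right, y down, z forward; pixel columns grow to the right and rows downward; lengths in m; the calibration is good to about 2 mm. A picture is of the moment at which its call begins. There is no depth.
- bot.job_done(): hands the job in; it is judged then, once.
Trained networks look in a picture, given as the dict that the camera call returned (one of the last four; its "shot" number tells which), for a name from the list of things; names that differ only in an ending like _2 or _b are one class to them, and where a whole thing is asked for, a point or a joint stands for the part that bears it (a point fixed in the world has none). Each returns a list of dicts, best first, with "conf" (0 to 1); they miss things now and then, are a little off and sometimes report something else, mostly with a low value. They report only what shows in the picture. A call takes as long as a camera call. They do not tell look-alikes from the thing itself.
- bot.look_for(picture, label): "position" ([column, row] in pixels, amid what is visible of it).
- bot.regions_of(picture, label): "region" (480x640 bool, what is visible of it) and "position" ([column, row] in pixels, amid what is visible of it).
- bot.spot_point(picture, label): "position" ([column, row] in pixels: a listed point, or the origin of a listed thing).
The state is a dict: "clock": time; "qpos": joint angles; "qd": joint speeds; "joint_efforts": joint torques, N m; "position": TCP position; "tool_rot": TCP orientation; "force": force on the tool from outside, world axes, zero at the start; "moment": the same for the moment, N m; "grip_width": finger opening in m; "finger_force": force on a finger pad.
Only numpy, scipy, OpenCV 4.12 (cv2) and the standard library are available. Lean on these libraries where they do the work, as an engineer would, in place of code of your own. Each camera call takes 0.05 s, during which the arm holds its last target. There are 200 camera calls.

### The job

Take the handwheel valve on the bench by its upright crank handle and close it gently, clockwise, until it comes up against its stop, without forcing it; then back it off exactly two full turns and finish there, still gripping the handle and holding the wheel still. Leave the small star-knob valve and everything else on the bench alone.

Things in the scene. Friction and masses are not known exactly. Their poses are not given: they have to be found in the camera images.
- valve: Purge-gas valve station, fixed to the bench: brass valve on a 110 x 150 x 12 mm steel plate, with a horizontal aluminium handwheel (120 mm across overall, top of the rim 101 mm above the bench) and an upright white plastic crank handle on the rim. Origin: underside of the plate, on the wheel's upright axis; z up. When the valve is at its closed stop the crank handle stands on the station's +x side (direction of its x axis), 52 mm from the axis. It does not move.
- hub (a point): Point on the wheel's upright axis at 100 mm above the bench, at the top of the wheel's hub (28 mm across; its nut rises to 103 mm). Fixed.
- crank_mid (a point): Middle of the crank handle: an upright white plastic cylinder 21 mm in diameter and 58 mm long (from 104 to 162 mm above the bench; this point is at 133 mm), 52 mm from the wheel's axis. The handle spins freely about its own upright axis, so fingers that hold it can be carried round the circle without turning.
- stem (a joint): Rotation of the valve stem, rad. 0 = closed against its hard stop; grows as the valve opens, anticlockwise seen from above; 6.283 per turn; further stop at 16.5. It is left somewhere between 1.3 and 5.8. Turning takes about 0.12 to 0.2 N m (3 to 4 N at the handle), and it stays where it is left.
- wheel (a joint): Twist of the wheel against the stem, rad, through the springy coupling between them (5 N m per rad, about 96 N per rad at the handle): 0 when no torque is applied, negative when the wheel is pushed clockwise (closing), positive when anticlockwise. Handle direction about the wheel axis = station yaw + stem + wheel. Turning the free stem twists it about 0.03 to 0.04; the valve is forced if it passes 0.2 either way (about 19 N at the handle).
- star: Grey plastic star knob (46 mm across, 14 mm thick, top 84 mm above the bench, no crank handle) of the other, smaller valve, which stands on a similar plate on the other side of the bench. Origin: middle of its underside. Not to be touched.
- crank: The same crank handle; origin at the middle of its lower end, 104 mm above the bench; z up, its turn about z is of no account.
- wellplate: Bystander: white 96-well plate, 127 x 85 x 15 mm; origin at its underside. To be left where it is.
- tipbox: Bystander: grey pipette-tip box with clear lid, 120 x 80 x 58 mm; origin at its underside. To be left where it is.
- glovebox: Bystander: carton of gloves, 125 x 240 x 75 mm; origin at its underside. To be left where it is.
- beaker: Bystander: glass beaker, 70 mm across, 90 mm tall; origin at its underside. To be left where it is.
- spanner: Bystander: steel spanner lying flat; origin at its underside. To be left where it is.
- washbottle: Bystander: white wash bottle, 70 mm across, 170 mm tall; origin at its underside. To be left where it is.
- jar: Bystander: amber jar, 60 mm across, 70 mm tall; origin at its underside. To be left where it is.
Mind the look-alikes: they are no part of the job. What is shaped like the valve but brown is not meant.

How it is judged:
By the outcome, as a careful person would: the job done as asked, in the order asked, and still so for the second after the job is handed in, while the arm keeps its last pose, push and grip.
It also fails if it takes over 67 s, if anything falls off the work surface, if the arm or the gripper's body presses on something with over 40 N, if the wrist force passes 120 N, or if a joint passes its speed limit or range.

## Working session

There is one attempt and no reset: what is moved stays moved. The work goes in short steps, Python scripts to look and compute and a tool call to move; the robot and the scene stay as the last step left them, time stands still between calls to the robot, and variables do not carry over. Pictures are saved under pics/ and viewed, at most 10 in all, crops included, and the job is handed in when it is done.

Besides the shell and the picture viewer there is one more tool, called after "Emit:" by a JSON object that holds its "op" and its "data", one argument or row to a line. carry_out: Moves the arm, as the interface text tells. Its arguments: {"type":"object","properties":{"rows":{"type":"array","items":{"type":"array","items":{"type":"array","items":{"type":"number"}}}},"grip":{"type":"number"},"grip_force":{"type":"number"}},"required":["rows"]}

```bash
mkdir -p pics; ls
cat > h.py <<'E'
import numpy as np, cv2
from workcell import bot
def ray(f,px,z):
    K,P=np.array(f["K"]),np.array(f["pose"])
    d=P[:3,:3]@np.linalg.solve(K,[px[0],px[1],1]); o=P[:3,3]
    return o+d*(z-o[2])/d[2]
def save(f,n): cv2.imwrite(f"pics/{n}.png",f["pixels"][:,:,::-1])
E
python3 - <<'E'
from h import *
s=bot.observe(); print(s)
for c in("scene","top"):
    f=bot.grab_frame(c); save(f,c+"0"); print(c,np.array(f["pose"])[:3,3].round(3))
    for l,z in(("hub",.1),("crank_mid",.133),("crank",.104),("valve",0),("star",.07)):
        for r in bot.spot_point(f,l)[:3]: print(l,np.round(r["position"],1),round(r["conf"],2),ray(f,r["position"],z).round(4))
E
```

```text
pics
{'clock': 0.0, 'qpos': array([-1.17921478,  0.52198353, -0.03634575,  1.60002349,  0.02119523,
        1.02111501, -0.11278924]), 'qd': array([-1.67077892e-03,  9.35880496e-04,  1.88818289e-03,  2.51841344e-04,
       -5.06311570e-05, -7.67207598e-05, -1.70282593e-03]), 'joint_efforts': array([ 5.22811060e-04, -9.27098966e+01,  1.98041774e+00, -3.69943249e+01,
        1.79368589e-02,  8.31285724e-03, -8.16947568e-05]), 'position': array([0.27833172, 0.55921074, 0.23073898]), 'tool_rot': array([-3.14045023e+00,  6.99595267e-05,  2.67982562e+00]), 'force': array([0.1895385 , 0.02571504, 0.23692   ]), 'moment': array([ 0.00523495, -0.00610699,  0.01241417]), 'finger_force': 0.0, 'grip_width': 0.08524318520633103}
scene [ 1.399 -0.035  1.013]
hub [396.6 189. ] 0.83 [0.2705 0.2598 0.1   ]
hub [257.1 244.8] 0.63 [ 0.51   -0.1904  0.1   ]
crank_mid [271.2 231.5] 0.59 [ 0.4898 -0.147   0.133 ]
crank_mid [394.7 189.6] 0.47 [0.314  0.2425 0.133 ]
crank [392.2 197.2] 0.57 [0.3169 0.2373 0.104 ]
crank [273.  235.7] 0.51 [ 0.4781 -0.1446  0.104 ]
valve [392.4 213.2] 0.98 [0.2795 0.2558 0.    ]
valve [264.3 271.9] 0.61 [ 0.5297 -0.178   0.    ]
star [371.9 247.8] 0.44 [0.5085 0.1503 0.07  ]
star [478.5 283.1] 0.16 [0.6558 0.4284 0.07  ]
top [ 0.356 -0.024  1.503]
hub [208.3 322.4] 0.87 [0.2684 0.2565 0.1   ]
hub [381.1 224.5] 0.73 [ 0.5277 -0.1902  0.1   ]
crank_mid [367.1 238.6] 0.57 [ 0.4869 -0.1503  0.133 ]
crank_mid [212.4 302.6] 0.43 [0.3201 0.2411 0.133 ]
crank [217.1 307.3] 0.64 [0.3074 0.2342 0.104 ]
crank [367.2 240.4] 0.6 [ 0.4849 -0.1533  0.104 ]
valve [213.1 320.6] 0.75 [0.2672 0.2634 0.    ]
valve [375.4 230.9] 0.69 [ 0.5216 -0.186   0.    ]
valve [144.7 284. ] 0.35 [0.3661 0.4568 0.    ]
star [255.  233.5] 0.5 [0.5035 0.1446 0.07  ]
```

View pics/scene0.png

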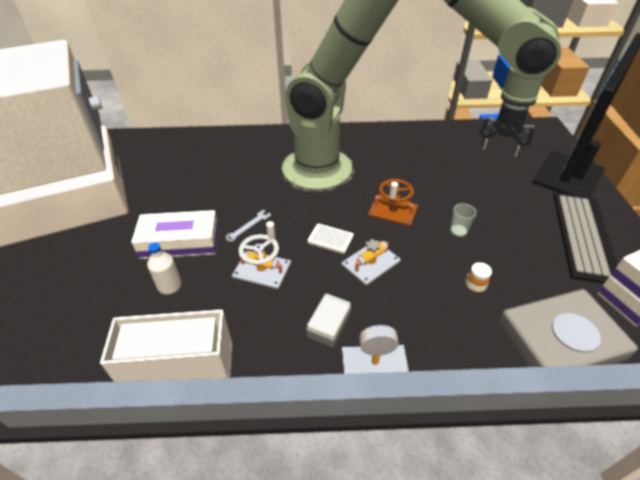

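View pics/top0.png

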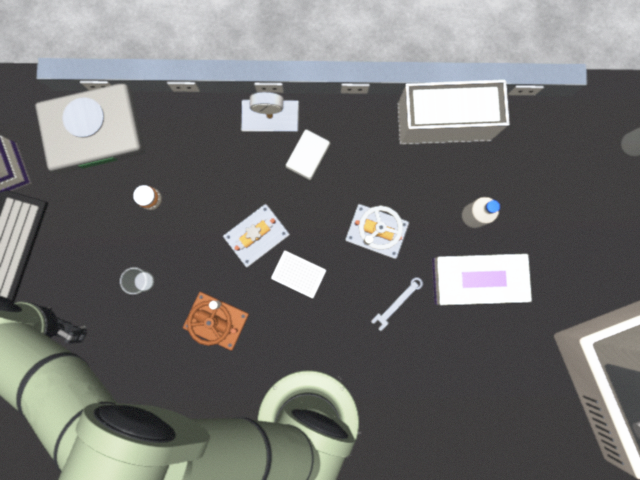

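The real valve has the white wheel (scene ≈(258,247), top ≈(381,227)), with its crank at top ≈(367,239). The brown one at top (211,322) is the look-alike. Next I'll refine the hub and crank from close crops.

Run:
```python
from h import *
fs={c:bot.grab_frame(c) for c in("scene","top")}
def crop(f,u,v,w=50): return cv2.resize(f["pixels"][v-w:v+w,u-w:u+w,::-1],(400,400),interpolation=cv2.INTER_CUBIC)
cv2.imwrite("pics/crops.png",np.hstack([crop(fs["scene"],260,250),crop(fs["top"],380,230)]))
for c,f in fs.items():
    # projected px per mm & rim ellipse check
    K,P=np.array(f["K"]),np.array(f["pose"]); Pi=np.linalg.inv(P)
    pr=lambda p:(lambda q:(K@q)[:2]/q[2])((Pi@np.r_[p,1])[:3])
    for p in([.519,-.190,.1],[.488,-.1487,.162],[.488,-.1487,.133],[.488,-.1487,.104]): print(c,p,pr(np.array(p)).round(1))
    for l in("crank","wheel"):
        for r in bot.regions_of(f,l)[:3]:
            m=r["region"]; ys,xs=np.nonzero(m); print(c,l,r["conf"],r["position"],xs.min(),xs.max(),ys.min(),ys.max(),m.sum())
```

```text
scene [0.519, -0.19, 0.1] [257. 247.]
scene [0.488, -0.1487, 0.162] [269.8 223.8]
scene [0.488, -0.1487, 0.133] [270.6 231.1]
scene [0.488, -0.1487, 0.104] [271.5 238.1]
scene crank 0.58 [395.5, 190.9] 390 398 182 198 111
scene crank 0.49 [272.0, 229.5] 267 274 221 238 115
scene wheel 0.56 [258.1, 245.5] 240 278 221 265 823
scene wheel 0.55 [395.9, 192.1] 379 413 179 202 473
scene wheel 0.18 [482.0, 276.4] 466 491 263 291 568
top [0.519, -0.19, 0.1] [381.  227.8]
top [0.488, -0.1487, 0.162] [367.5 237.1]
top [0.488, -0.1487, 0.133] [366.5 238.2]
top [0.488, -0.1487, 0.104] [365.4 239.2]
top crank 0.6 [212.0, 303.8] 209 220 301 308 80
top crank 0.49 [368.8, 239.7] 363 372 236 244 68
top wheel 0.73 [377.8, 227.9] 359 402 205 249 920
top wheel 0.65 [208.9, 323.7] 187 230 301 345 849
```

View pics/crops.png

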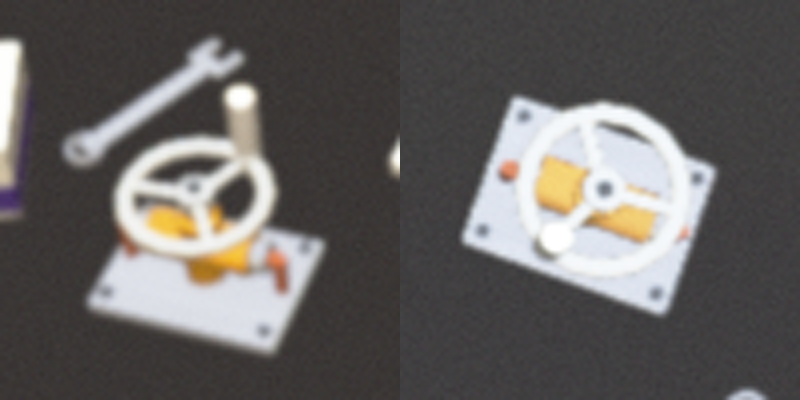

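Emit:
{"op": "carry_out", "data": {
  "rows": [
    [[-0.501, -0.544, 0, 63.5], [-0.501, -0.544, 0, 63.5], [-0.501, -0.544, 0, 63.5], [-0.501, -0.544, 0, 63.5], [-0.501, -0.544, 0, 63.5], [-0.501, -0.544, 0, 63.5], [-0.501, -0.544, 0, 63.5], [-0.501, -0.544, 0, 63.5], [-0.501, -0.544, 0, 63.5], [-0.501, -0.544, 0, 63.5], [-0.501, -0.544, 0, 63.5], [-0.501, -0.544, 0, 63.5]]
  ],
  "grip": 0.085
}}

```text
clock: 1.9
position: [0.418, 0.0775, 0.2316]
tool_rot: [3.141, -0.001, 1.572]
force: [1.9, 1.5, 0.1]
grip_width: 0.0849
finger_force: 0.0
```

Emit:
{"op": "carry_out", "data": {
  "rows": [
    [[-0.227, 0.066, 0, 0], [-0.227, 0.066, 0, 0], [-0.227, 0.066, 0, 0], [-0.227, 0.066, 0, 0], [-0.227, 0.066, 0, 0], [-0.227, 0.066, 0, 0], [-0.227, 0.066, 0, 0], [-0.227, 0.066, 0, 0], [-0.227, 0.066, 0, 0]]
  ]
}}

```text
clock: 2.65
position: [0.4838, -0.147, 0.2312]
tool_rot: [-3.141, -0.0, 1.572]
force: [-0.3, 0.1, -0.0]
grip_width: 0.0847
finger_force: 0.0
```

Run:
```python
from h import *
s=bot.observe(); print(s["clock"],s["position"],s["tool_rot"],s["qpos"].round(2),s["force"])
f=bot.grab_frame("scene")
g=bot.grab_frame("top")
c=lambda f,u,v,w=50: cv2.resize(f["pixels"][v-w:v+w,u-w:u+w,::-1],(400,400),interpolation=cv2.INTER_CUBIC)
cv2.imwrite("pics/c2.png",np.hstack([c(f,265,225),c(g,375,230)]))
```

```text
2.65 [ 0.4838278  -0.14702826  0.23117505] [-3.14127123e+00 -4.16600383e-04  1.57163577e+00] [-0.19  0.36  0.47  1.93 -0.21  0.9   0.39] [-0.29516517  0.14243401 -0.01983774]
```

View pics/c2.png

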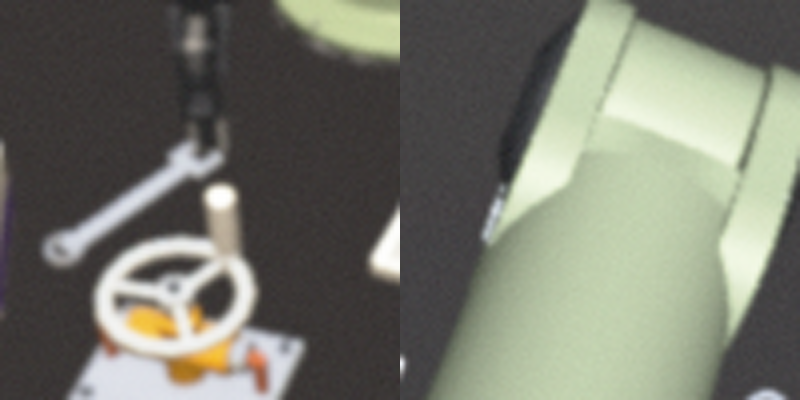

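Emit:
{"op": "carry_out", "data": {
  "rows": [
    [[-0.001, 0, 0.03, 0], [-0.001, 0, 0.06, 0], [-0.001, 0, 0.085, 0], [-0.001, 0, 0.105, 0], [-0.001, 0, 0.116, 0], [-0.001, 0, 0.116, 0], [-0.001, 0, 0.116, 0]]
  ]
}}

```text
clock: 3.33
position: [0.4842, -0.1482, 0.1158]
tool_rot: [-3.142, -0.0, 1.572]
force: [0.4, 0.0, 0.4]
grip_width: 0.0852
finger_force: 0.0
```

Emit:
{"op": "carry_out", "data": {
  "rows": [
    [[0, 0, 0, 0], [0, 0, 0, 0], [0, 0, 0, 0], [0, 0, 0, 0], [0, 0, 0, 0], [0, 0, 0, 0], [0, 0, 0, 0], [0, 0, 0, 0], [0, 0, 0, 0], [0, 0, 0, 0]]
  ],
  "grip": 0.012,
  "grip_force": 40
}}

```text
clock: 4.17
position: [0.4841, -0.1487, 0.1154]
tool_rot: [3.141, 0.0, 1.571]
force: [-0.8, 0.7, 4.8]
grip_width: 0.0199
finger_force: 39.2
```

Run:
```python
from h import *
s=bot.observe(); print(s)
f=bot.grab_frame("scene")
u,v,w=265,225,50
cv2.imwrite("pics/c3.png",cv2.resize(f["pixels"][v-w:v+w,u-w:u+w,::-1],(500,500),interpolation=cv2.INTER_CUBIC))
```

```text
{'clock': 4.1667, 'qpos': array([-0.10089985,  0.53955032,  0.37991951,  2.02445853, -0.32700848,
        0.63510318,  0.49632861]), 'qd': array([-0.00031472,  0.00052901, -0.00118612,  0.00113347,  0.00082065,
        0.00097989, -0.00046871]), 'joint_efforts': array([ 3.46866706e-01, -7.41175246e+01,  9.91191566e+00, -2.32137287e+01,
        1.03131013e-01, -5.12313028e-02, -2.17083500e-03]), 'position': array([ 0.48412973, -0.14865858,  0.11543751]), 'tool_rot': array([3.14131082e+00, 2.40568040e-05, 1.57146838e+00]), 'force': array([-0.78511906,  0.74968161,  4.83784905]), 'moment': array([ 0.0771864 , -0.0867938 ,  0.05341607]), 'finger_force': 39.18185770511627, 'grip_width': 0.019862688343187714}
```

View pics/c3.png

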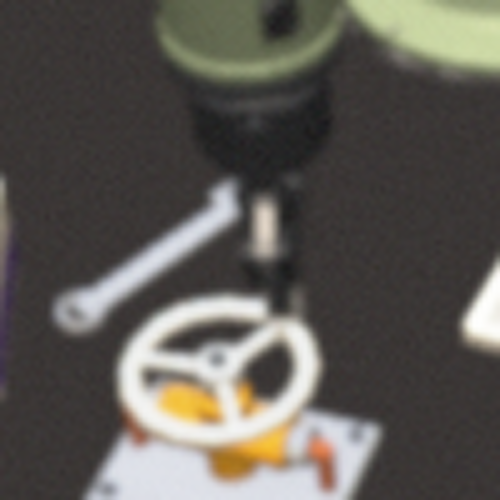

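The handle is gripped: opening 20 mm, pads on the white cylinder at crop ≈(265,225), wheel undisturbed.

```bash
cat >> h.py <<'E'
def arc(a,b,n=12,r=.052):
    t=np.radians(np.linspace(a,b,n+1)); 
    print(a,b,[[[round(float(r*(np.sin(x)-np.sin(t[0]))),4),round(float(r*(np.cos(x)-np.cos(t[0]))),4),0,0] for x in t[1:]]])
E
python3 -c "
from h import *
arc(131.5,111.5); arc(111.5,81.5)"
```

```text
131.5 111.5 [[[0.001, 0.0011, 0, 0], [0.0019, 0.0023, 0, 0], [0.0029, 0.0035, 0, 0], [0.0037, 0.0048, 0, 0], [0.0046, 0.006, 0, 0], [0.0054, 0.0073, 0, 0], [0.0062, 0.0086, 0, 0], [0.0069, 0.0099, 0, 0], [0.0076, 0.0113, 0, 0], [0.0082, 0.0126, 0, 0], [0.0089, 0.014, 0, 0], [0.0094, 0.0154, 0, 0]]]
111.5 81.5 [[[0.0008, 0.0021, 0, 0], [0.0015, 0.0043, 0, 0], [0.0021, 0.0065, 0, 0], [0.0026, 0.0087, 0, 0], [0.003, 0.0109, 0, 0], [0.0033, 0.0132, 0, 0], [0.0035, 0.0154, 0, 0], [0.0036, 0.0177, 0, 0], [0.0036, 0.02, 0, 0], [0.0035, 0.0222, 0, 0], [0.0033, 0.0245, 0, 0], [0.003, 0.0267, 0, 0]]]
```

Emit:
{"op": "carry_out", "data": {
  "rows": [
    [[0.001, 0.0011, 0, 0], [0.0019, 0.0023, 0, 0], [0.0029, 0.0035, 0, 0], [0.0037, 0.0048, 0, 0], [0.0046, 0.006, 0, 0], [0.0054, 0.0073, 0, 0], [0.0062, 0.0086, 0, 0], [0.0069, 0.0099, 0, 0], [0.0076, 0.0113, 0, 0], [0.0082, 0.0126, 0, 0], [0.0089, 0.014, 0, 0], [0.0094, 0.0154, 0, 0]]
  ]
}}

```text
clock: 5.22
position: [0.4987, -0.1385, 0.1153]
tool_rot: [-3.14, -0.001, 1.572]
force: [-5.7, 6.4, 11.1]
grip_width: 0.0198
finger_force: 39.6
```

```bash
cat >> h.py <<'E'
def arc2(cmd,c,a,b,n=12,r=.052,dz=0):
    """absolute arc about c; rows relative to commanded xy; returns new cmd"""
    t=np.radians(np.linspace(a,b,n+1)[1:]); rows=[]
    for x in t:
        p=np.array(c)+r*np.array([np.cos(x),np.sin(x)])-cmd
        rows.append([round(float(p[1]),4),round(float(p[0]),4),dz,0])
    new=np.array(cmd)+[rows[-1][1],rows[-1][0]]
    print(a,b,"->",new.round(4),[rows]); return new
E
python3 -c "
from h import *
arc2([.4995,-.1393],[.5207,-.1856],114,84,dz=-.001)"
```

```text
114 84 -> [ 0.5261 -0.1339] [[[0.0021, 0.0021, -0.001, 0], [0.0029, 0.0043, -0.001, 0], [0.0036, 0.0064, -0.001, 0], [0.0042, 0.0086, -0.001, 0], [0.0047, 0.0108, -0.001, 0], [0.0051, 0.0131, -0.001, 0], [0.0054, 0.0153, -0.001, 0], [0.0056, 0.0176, -0.001, 0], [0.0057, 0.0198, -0.001, 0], [0.0057, 0.0221, -0.001, 0], [0.0056, 0.0244, -0.001, 0], [0.0054, 0.0266, -0.001, 0]]]
```

Emit:
{"op": "carry_out", "data": {
  "rows": [
    [[0.0021, 0.0021, -0.001, 0], [0.0029, 0.0043, -0.001, 0], [0.0036, 0.0064, -0.001, 0], [0.0042, 0.0086, -0.001, 0], [0.0047, 0.0108, -0.001, 0], [0.0051, 0.0131, -0.001, 0], [0.0054, 0.0153, -0.001, 0], [0.0056, 0.0176, -0.001, 0], [0.0057, 0.0198, -0.001, 0], [0.0057, 0.0221, -0.001, 0], [0.0056, 0.0244, -0.001, 0], [0.0054, 0.0266, -0.001, 0]]
  ]
}}

```text
clock: 6.22
position: [0.5261, -0.1337, 0.1162]
tool_rot: [-3.141, -0.0, 1.572]
force: [-1.6, -1.6, -5.1]
grip_width: 0.0195
finger_force: 39.7
```

```bash
python3 -c "
from h import *
c=[.5207,-.1856]
n=arc2([.5261,-.1339],c,84,54,dz=.0003);arc2(n,c,54,24)"
```

```text
84 54 -> [ 0.5513 -0.1435] [[[-0.0003, 0.0023, 0.0003, 0], [-0.0007, 0.0045, 0.0003, 0], [-0.0011, 0.0067, 0.0003, 0], [-0.0017, 0.0089, 0.0003, 0], [-0.0024, 0.0111, 0.0003, 0], [-0.0032, 0.0132, 0.0003, 0], [-0.004, 0.0153, 0.0003, 0], [-0.005, 0.0174, 0.0003, 0], [-0.006, 0.0194, 0.0003, 0], [-0.0071, 0.0214, 0.0003, 0], [-0.0083, 0.0233, 0.0003, 0], [-0.0096, 0.0252, 0.0003, 0]]]
54 24 -> [ 0.5682 -0.1644] [[[-0.0014, 0.0018, 0, 0], [-0.0029, 0.0035, 0, 0], [-0.0044, 0.0052, 0, 0], [-0.006, 0.0068, 0, 0], [-0.0076, 0.0083, 0, 0], [-0.0094, 0.0098, 0, 0], [-0.0112, 0.0112, 0, 0], [-0.013, 0.0125, 0, 0], [-0.0149, 0.0137, 0, 0], [-0.0169, 0.0149, 0, 0], [-0.0189, 0.0159, 0, 0], [-0.0209, 0.0169, 0, 0]]]
```

Emit:
{"op": "carry_out", "data": {
  "rows": [
    [[-0.0003, 0.0023, 0.0003, 0], [-0.0007, 0.0045, 0.0003, 0], [-0.0011, 0.0067, 0.0003, 0], [-0.0017, 0.0089, 0.0003, 0], [-0.0024, 0.0111, 0.0003, 0], [-0.0032, 0.0132, 0.0003, 0], [-0.004, 0.0153, 0.0003, 0], [-0.005, 0.0174, 0.0003, 0], [-0.006, 0.0194, 0.0003, 0], [-0.0071, 0.0214, 0.0003, 0], [-0.0083, 0.0233, 0.0003, 0], [-0.0096, 0.0252, 0.0003, 0]]
  ]
}}

```text
clock: 7.22
position: [0.5516, -0.1433, 0.116]
tool_rot: [3.141, -0.0, 1.572]
force: [-0.1, 3.8, -2.4]
grip_width: 0.0204
finger_force: 40.0
```

Emit:
{"op": "carry_out", "data": {
  "rows": [
    [[-0.0014, 0.0018, 0, 0], [-0.0029, 0.0035, 0, 0], [-0.0044, 0.0052, 0, 0], [-0.006, 0.0068, 0, 0], [-0.0076, 0.0083, 0, 0], [-0.0094, 0.0098, 0, 0], [-0.0112, 0.0112, 0, 0], [-0.013, 0.0125, 0, 0], [-0.0149, 0.0137, 0, 0], [-0.0169, 0.0149, 0, 0], [-0.0189, 0.0159, 0, 0], [-0.0209, 0.0169, 0, 0]]
  ]
}}

```text
clock: 8.22
position: [0.5686, -0.1645, 0.1161]
tool_rot: [3.141, 0.0, 1.572]
force: [2.5, 4.2, -2.1]
grip_width: 0.0199
finger_force: 40.0
```

```bash
python3 -c "
from h import *
c=[.5211,-.1853]
n=arc2([.5682,-.1644],c,24,-8);n=arc2(n,c,-8,-16,6);n=arc2(n,c,-16,-22,6);n=arc2(n,c,-22,-25,4);n=arc2(n,c,-25,-28,4)"
```

```text
24 -8 -> [ 0.5726 -0.1925] [[[-0.002, 0.0013, 0, 0], [-0.0043, 0.0022, 0, 0], [-0.0066, 0.0029, 0, 0], [-0.0089, 0.0035, 0, 0], [-0.0113, 0.004, 0, 0], [-0.0137, 0.0044, 0, 0], [-0.0161, 0.0047, 0, 0], [-0.0185, 0.0048, 0, 0], [-0.0209, 0.0049, 0, 0], [-0.0233, 0.0048, 0, 0], [-0.0257, 0.0047, 0, 0], [-0.0281, 0.0044, 0, 0]]]
-8 -16 -> [ 0.5711 -0.1996] [[[-0.0012, -0.0002, 0, 0], [-0.0024, -0.0004, 0, 0], [-0.0036, -0.0006, 0, 0], [-0.0048, -0.0009, 0, 0], [-0.006, -0.0012, 0, 0], [-0.0071, -0.0015, 0, 0]]]
-16 -22 -> [ 0.5693 -0.2048] [[[-0.0009, -0.0003, 0, 0], [-0.0018, -0.0005, 0, 0], [-0.0026, -0.0008, 0, 0], [-0.0035, -0.0011, 0, 0], [-0.0043, -0.0015, 0, 0], [-0.0052, -0.0018, 0, 0]]]
-22 -25 -> [ 0.5682 -0.2073] [[[-0.0006, -0.0002, 0, 0], [-0.0012, -0.0005, 0, 0], [-0.0019, -0.0008, 0, 0], [-0.0025, -0.0011, 0, 0]]]
-25 -28 -> [ 0.567  -0.2097] [[[-0.0006, -0.0003, 0, 0], [-0.0012, -0.0006, 0, 0], [-0.0018, -0.0009, 0, 0], [-0.0024, -0.0012, 0, 0]]]
```

Emit:
{"op": "carry_out", "data": {
  "rows": [
    [[-0.002, 0.0013, 0, 0], [-0.0043, 0.0022, 0, 0], [-0.0066, 0.0029, 0, 0], [-0.0089, 0.0035, 0, 0], [-0.0113, 0.004, 0, 0], [-0.0137, 0.0044, 0, 0], [-0.0161, 0.0047, 0, 0], [-0.0185, 0.0048, 0, 0], [-0.0209, 0.0049, 0, 0], [-0.0233, 0.0048, 0, 0], [-0.0257, 0.0047, 0, 0], [-0.0281, 0.0044, 0, 0]]
  ]
}}

```text
clock: 9.22
position: [0.5726, -0.1927, 0.116]
tool_rot: [3.141, 0.0, 1.571]
force: [2.8, 3.7, -0.6]
grip_width: 0.02
finger_force: 40.0
```

Emit:
{"op": "carry_out", "data": {
  "rows": [
    [[-0.0012, -0.0002, 0, 0], [-0.0024, -0.0004, 0, 0], [-0.0036, -0.0006, 0, 0], [-0.0048, -0.0009, 0, 0], [-0.006, -0.0012, 0, 0], [-0.0071, -0.0015, 0, 0]]
  ]
}}

```text
clock: 9.72
position: [0.5711, -0.1996, 0.116]
tool_rot: [3.141, 0.0, 1.571]
force: [2.8, 2.1, -1.6]
grip_width: 0.0199
finger_force: 40.1
```

Emit:
{"op": "carry_out", "data": {
  "rows": [
    [[-0.0009, -0.0003, 0, 0], [-0.0018, -0.0005, 0, 0], [-0.0026, -0.0008, 0, 0], [-0.0035, -0.0011, 0, 0], [-0.0043, -0.0015, 0, 0], [-0.0052, -0.0018, 0, 0]]
  ]
}}

```text
clock: 10.22
position: [0.5693, -0.2047, 0.116]
tool_rot: [3.141, 0.0, 1.572]
force: [3.5, 2.9, -1.6]
grip_width: 0.0201
finger_force: 40.0
```

Emit:
{"op": "carry_out", "data": {
  "rows": [
    [[-0.0006, -0.0002, 0, 0], [-0.0012, -0.0005, 0, 0], [-0.0019, -0.0008, 0, 0], [-0.0025, -0.0011, 0, 0]]
  ]
}}

```text
clock: 10.55
position: [0.5685, -0.2066, 0.116]
tool_rot: [3.141, -0.001, 1.572]
force: [5.6, 5.5, -1.0]
grip_width: 0.0202
finger_force: 40.1
```

Emit:
{"op": "carry_out", "data": {
  "rows": [
    [[-0.0006, -0.0003, 0, 0], [-0.0012, -0.0006, 0, 0], [-0.0012, -0.0006, 0, 0], [-0.0012, -0.0006, 0, 0]]
  ]
}}

```text
clock: 10.88
position: [0.5681, -0.2074, 0.116]
tool_rot: [3.141, -0.001, 1.572]
force: [7.1, 7.8, -0.9]
grip_width: 0.02
finger_force: 40.2
```

```bash
python3 -c "
from h import *
s=bot.observe();print(s['position'],s['force'])
c=np.array([.5211,-.1853]);d=s['position'][:2]-c;t=np.arctan2(d[1],d[0]);ft=s['force'][:2]@[-np.sin(t),np.cos(t)];print(np.hypot(*d),np.degrees(t),ft,s['force'][:2]@[np.cos(t),np.sin(t)],'zero dir',np.degrees(t+ft/96))
n=[.5676,-.2085]
for a in range(-24,16,40): n=arc2(n,c,a,a+40)
for a in range(16,96,40): n=arc2(n,c,a,a+40)
"
```

```text
[ 0.56811282 -0.20740901  0.11604711] [ 7.1338114   7.7823035  -0.94897493]
0.05195202545324525 -25.1864822985257 10.07832649155007 3.143699723491299 zero dir -19.171424251434978
-24 16 -> [ 0.5711 -0.171 ] [[[0.0048, 0.0022, 0, 0], [0.0077, 0.0031, 0, 0], [0.0106, 0.004, 0, 0], [0.0136, 0.0046, 0, 0], [0.0166, 0.0051, 0, 0], [0.0196, 0.0054, 0, 0], [0.0226, 0.0055, 0, 0], [0.0256, 0.0054, 0, 0], [0.0286, 0.0052, 0, 0], [0.0316, 0.0048, 0, 0], [0.0346, 0.0042, 0, 0], [0.0375, 0.0035, 0, 0]]]
16 56 -> [ 0.5502 -0.1422] [[[0.0029, -0.0009, 0, 0], [0.0057, -0.002, 0, 0], [0.0085, -0.0033, 0, 0], [0.0112, -0.0047, 0, 0], [0.0138, -0.0062, 0, 0], [0.0163, -0.0079, 0, 0], [0.0187, -0.0098, 0, 0], [0.0209, -0.0118, 0, 0], [0.0231, -0.0139, 0, 0], [0.0251, -0.0161, 0, 0], [0.027, -0.0185, 0, 0], [0.0288, -0.0209, 0, 0]]]
56 96 -> [ 0.5157 -0.1336] [[[0.0016, -0.0026, 0, 0], [0.0031, -0.0052, 0, 0], [0.0044, -0.0079, 0, 0], [0.0056, -0.0107, 0, 0], [0.0065, -0.0136, 0, 0], [0.0074, -0.0165, 0, 0], [0.008, -0.0195, 0, 0], [0.0085, -0.0225, 0, 0], [0.0088, -0.0255, 0, 0], [0.0089, -0.0285, 0, 0], [0.0088, -0.0315, 0, 0], [0.0086, -0.0345, 0, 0]]]
```

Stop found: tangential force rises from about 3 N to 10 N, with the zero direction at about -19.5°. That agrees with the plate yaw of -20°. Backing off now.

Emit:
{"op": "carry_out", "data": {
  "rows": [
    [[0.0048, 0.0022, 0, 0], [0.0077, 0.0031, 0, 0], [0.0106, 0.004, 0, 0], [0.0136, 0.0046, 0, 0], [0.0166, 0.0051, 0, 0], [0.0196, 0.0054, 0, 0], [0.0226, 0.0055, 0, 0], [0.0256, 0.0054, 0, 0], [0.0286, 0.0052, 0, 0], [0.0316, 0.0048, 0, 0], [0.0346, 0.0042, 0, 0], [0.0375, 0.0035, 0, 0]]
  ]
}}

```text
clock: 11.88
position: [0.5709, -0.1704, 0.116]
tool_rot: [-3.142, -0.0, 1.572]
force: [2.8, -1.9, -1.4]
grip_width: 0.0203
finger_force: 40.1
```

Emit:
{"op": "carry_out", "data": {
  "rows": [
    [[0.0029, -0.0009, 0, 0], [0.0057, -0.002, 0, 0], [0.0085, -0.0033, 0, 0], [0.0112, -0.0047, 0, 0], [0.0138, -0.0062, 0, 0], [0.0163, -0.0079, 0, 0], [0.0187, -0.0098, 0, 0], [0.0209, -0.0118, 0, 0], [0.0231, -0.0139, 0, 0], [0.0251, -0.0161, 0, 0], [0.027, -0.0185, 0, 0], [0.0288, -0.0209, 0, 0]]
  ]
}}

```text
clock: 12.88
position: [0.5498, -0.1419, 0.116]
tool_rot: [-3.142, 0.0, 1.571]
force: [2.1, -2.1, -1.7]
grip_width: 0.0204
finger_force: 40.0
```

Emit:
{"op": "carry_out", "data": {
  "rows": [
    [[0.0016, -0.0026, 0, 0], [0.0031, -0.0052, 0, 0], [0.0044, -0.0079, 0, 0], [0.0056, -0.0107, 0, 0], [0.0065, -0.0136, 0, 0], [0.0074, -0.0165, 0, 0], [0.008, -0.0195, 0, 0], [0.0085, -0.0225, 0, 0], [0.0088, -0.0255, 0, 0], [0.0089, -0.0285, 0, 0], [0.0088, -0.0315, 0, 0], [0.0086, -0.0345, 0, 0]]
  ]
}}

```text
clock: 13.88
position: [0.5154, -0.1336, 0.116]
tool_rot: [3.141, 0.0, 1.571]
force: [3.2, -3.2, -3.8]
grip_width: 0.0199
finger_force: 39.9
```

```bash
python3 -c "
from h import *
c=np.array([.5211,-.1853])
n=[.5157,-.1336]
for a in range(96,336,40): n=arc2(n,c,a,a+40)
"
```

```text
96 136 -> [ 0.4837 -0.1492] [[[-0.0004, -0.003, 0, 0], [-0.001, -0.006, 0, 0], [-0.0017, -0.0089, 0, 0], [-0.0026, -0.0118, 0, 0], [-0.0037, -0.0146, 0, 0], [-0.005, -0.0174, 0, 0], [-0.0064, -0.0201, 0, 0], [-0.0079, -0.0227, 0, 0], [-0.0096, -0.0252, 0, 0], [-0.0115, -0.0276, 0, 0], [-0.0135, -0.0298, 0, 0], [-0.0156, -0.032, 0, 0]]]
136 176 -> [ 0.4692 -0.1817] [[[-0.0022, -0.002, 0, 0], [-0.0046, -0.0039, 0, 0], [-0.007, -0.0057, 0, 0], [-0.0096, -0.0073, 0, 0], [-0.0122, -0.0088, 0, 0], [-0.0149, -0.0101, 0, 0], [-0.0177, -0.0113, 0, 0], [-0.0206, -0.0122, 0, 0], [-0.0235, -0.0131, 0, 0], [-0.0265, -0.0137, 0, 0], [-0.0295, -0.0142, 0, 0], [-0.0325, -0.0145, 0, 0]]]
176 216 -> [ 0.479  -0.2159] [[[-0.003, -0.0001, 0, 0], [-0.006, -0.0, 0, 0], [-0.009, 0.0002, 0, 0], [-0.012, 0.0006, 0, 0], [-0.015, 0.0012, 0, 0], [-0.0179, 0.0019, 0, 0], [-0.0208, 0.0028, 0, 0], [-0.0236, 0.0039, 0, 0], [-0.0264, 0.0052, 0, 0], [-0.0291, 0.0066, 0, 0], [-0.0317, 0.0081, 0, 0], [-0.0342, 0.0098, 0, 0]]]
216 256 -> [ 0.5085 -0.2358] [[[-0.0024, 0.0019, 0, 0], [-0.0046, 0.0039, 0, 0], [-0.0068, 0.0
[... 174 characters left out ...]
37, 0, 0], [-0.019, 0.0266, 0, 0], [-0.0199, 0.0295, 0, 0]]]
256 296 -> [ 0.5439 -0.232 ] [[[-0.0006, 0.003, 0, 0], [-0.0011, 0.006, 0, 0], [-0.0014, 0.009, 0, 0], [-0.0015, 0.012, 0, 0], [-0.0014, 0.015, 0, 0], [-0.0012, 0.018, 0, 0], [-0.0008, 0.021, 0, 0], [-0.0002, 0.024, 0, 0], [0.0005, 0.0269, 0, 0], [0.0014, 0.0298, 0, 0], [0.0025, 0.0326, 0, 0], [0.0038, 0.0354, 0, 0]]]
296 336 -> [ 0.5686 -0.2065] [[[0.0014, 0.0027, 0, 0], [0.0029, 0.0053, 0, 0], [0.0046, 0.0078, 0, 0], [0.0065, 0.0102, 0, 0], [0.0085, 0.0124, 0, 0], [0.0106, 0.0146, 0, 0], [0.0128, 0.0166, 0, 0], [0.0152, 0.0185, 0, 0], [0.0176, 0.0203, 0, 0], [0.0202, 0.0219, 0, 0], [0.0228, 0.0234, 0, 0], [0.0255, 0.0247, 0, 0]]]
```

Forces stay small. On round the first turn.

Emit:
{"op": "carry_out", "data": {
  "rows": [
    [[-0.0004, -0.003, 0, 0], [-0.001, -0.006, 0, 0], [-0.0017, -0.0089, 0, 0], [-0.0026, -0.0118, 0, 0], [-0.0037, -0.0146, 0, 0], [-0.005, -0.0174, 0, 0], [-0.0064, -0.0201, 0, 0], [-0.0079, -0.0227, 0, 0], [-0.0096, -0.0252, 0, 0], [-0.0115, -0.0276, 0, 0], [-0.0135, -0.0298, 0, 0], [-0.0156, -0.032, 0, 0]]
  ]
}}

```text
clock: 14.88
position: [0.4838, -0.149, 0.1161]
tool_rot: [3.141, -0.0, 1.572]
force: [6.8, -2.8, -4.2]
grip_width: 0.0197
finger_force: 39.8
```

Emit:
{"op": "carry_out", "data": {
  "rows": [
    [[-0.0022, -0.002, 0, 0], [-0.0046, -0.0039, 0, 0], [-0.007, -0.0057, 0, 0], [-0.0096, -0.0073, 0, 0], [-0.0122, -0.0088, 0, 0], [-0.0149, -0.0101, 0, 0], [-0.0177, -0.0113, 0, 0], [-0.0206, -0.0122, 0, 0], [-0.0235, -0.0131, 0, 0], [-0.0265, -0.0137, 0, 0], [-0.0295, -0.0142, 0, 0], [-0.0325, -0.0145, 0, 0]]
  ]
}}

```text
clock: 15.88
position: [0.4693, -0.1809, 0.116]
tool_rot: [3.141, -0.001, 1.572]
force: [5.2, 2.1, -4.3]
grip_width: 0.0201
finger_force: 39.9
```

Emit:
{"op": "carry_out", "data": {
  "rows": [
    [[-0.003, -0.0001, 0, 0], [-0.006, 0, 0, 0], [-0.009, 0.0002, 0, 0], [-0.012, 0.0006, 0, 0], [-0.015, 0.0012, 0, 0], [-0.0179, 0.0019, 0, 0], [-0.0208, 0.0028, 0, 0], [-0.0236, 0.0039, 0, 0], [-0.0264, 0.0052, 0, 0], [-0.0291, 0.0066, 0, 0], [-0.0317, 0.0081, 0, 0], [-0.0342, 0.0098, 0, 0]]
  ]
}}

```text
clock: 16.88
position: [0.4789, -0.2159, 0.1159]
tool_rot: [-3.141, -0.0, 1.572]
force: [1.9, 4.9, -2.7]
grip_width: 0.0204
finger_force: 40.0
```

Emit:
{"op": "carry_out", "data": {
  "rows": [
    [[-0.0024, 0.0019, 0, 0], [-0.0046, 0.0039, 0, 0], [-0.0068, 0.006, 0, 0], [-0.0088, 0.0082, 0, 0], [-0.0107, 0.0106, 0, 0], [-0.0125, 0.013, 0, 0], [-0.0141, 0.0156, 0, 0], [-0.0156, 0.0182, 0, 0], [-0.0169, 0.0209, 0, 0], [-0.0181, 0.0237, 0, 0], [-0.019, 0.0266, 0, 0], [-0.0199, 0.0295, 0, 0]]
  ]
}}

```text
clock: 17.88
position: [0.5086, -0.2359, 0.116]
tool_rot: [-3.141, 0.0, 1.571]
force: [-2.5, 2.5, -2.9]
grip_width: 0.0197
finger_force: 40.0
```

Emit:
{"op": "carry_out", "data": {
  "rows": [
    [[-0.0006, 0.003, 0, 0], [-0.0011, 0.006, 0, 0], [-0.0014, 0.009, 0, 0], [-0.0015, 0.012, 0, 0], [-0.0014, 0.015, 0, 0], [-0.0012, 0.018, 0, 0], [-0.0008, 0.021, 0, 0], [-0.0002, 0.024, 0, 0], [0.0005, 0.0269, 0, 0], [0.0014, 0.0298, 0, 0], [0.0025, 0.0326, 0, 0], [0.0038, 0.0354, 0, 0]]
  ]
}}

```text
clock: 18.88
position: [0.5441, -0.232, 0.116]
tool_rot: [3.141, 0.0, 1.571]
force: [-3.6, -0.9, -2.5]
grip_width: 0.0197
finger_force: 40.1
```

Emit:
{"op": "carry_out", "data": {
  "rows": [
    [[0.0014, 0.0027, 0, 0], [0.0029, 0.0053, 0, 0], [0.0046, 0.0078, 0, 0], [0.0065, 0.0102, 0, 0], [0.0085, 0.0124, 0, 0], [0.0106, 0.0146, 0, 0], [0.0128, 0.0166, 0, 0], [0.0152, 0.0185, 0, 0], [0.0176, 0.0203, 0, 0], [0.0202, 0.0219, 0, 0], [0.0228, 0.0234, 0, 0], [0.0255, 0.0247, 0, 0]]
  ]
}}

```text
clock: 19.88
position: [0.5688, -0.2062, 0.116]
tool_rot: [3.141, 0.0, 1.571]
force: [-0.7, -3.4, -1.4]
grip_width: 0.0203
finger_force: 40.1
```

```bash
python3 -c "
from h import *
s=bot.observe();print(s['clock'],s['position'],s['force'],s['qpos'].round(2))
c=np.array([.5211,-.1853])
n=[.5686,-.2065]
n=arc2(n,c,-24,16)
"
```

```text
19.8833 [ 0.56878913 -0.20615675  0.11604514] [-0.67211884 -3.37046505 -1.43762891] [-0.    0.67  0.38  1.77 -0.33  0.77  0.54]
-24 16 -> [ 0.5711 -0.171 ] [[[0.0028, 0.0012, 0, 0], [0.0057, 0.0021, 0, 0], [0.0086, 0.003, 0, 0], [0.0116, 0.0036, 0, 0], [0.0146, 0.0041, 0, 0], [0.0176, 0.0044, 0, 0], [0.0206, 0.0045, 0, 0], [0.0236, 0.0044, 0, 0], [0.0266, 0.0042, 0, 0], [0.0296, 0.0038, 0, 0], [0.0326, 0.0032, 0, 0], [0.0355, 0.0025, 0, 0]]]
```

Turn one is complete and the tracking is true. Second turn:

Emit:
{"op": "carry_out", "data": {
  "rows": [
    [[0.0028, 0.0012, 0, 0], [0.0057, 0.0021, 0, 0], [0.0086, 0.003, 0, 0], [0.0116, 0.0036, 0, 0], [0.0146, 0.0041, 0, 0], [0.0176, 0.0044, 0, 0], [0.0206, 0.0045, 0, 0], [0.0236, 0.0044, 0, 0], [0.0266, 0.0042, 0, 0], [0.0296, 0.0038, 0, 0], [0.0326, 0.0032, 0, 0], [0.0355, 0.0025, 0, 0]]
  ]
}}

```text
clock: 20.88
position: [0.571, -0.1705, 0.116]
tool_rot: [3.141, -0.0, 1.572]
force: [0.7, -2.9, -2.5]
grip_width: 0.0199
finger_force: 40.1
```

Emit:
{"op": "carry_out", "data": {
  "rows": [
    [[0.0029, -0.0009, 0, 0], [0.0057, -0.002, 0, 0], [0.0085, -0.0033, 0, 0], [0.0112, -0.0047, 0, 0], [0.0138, -0.0062, 0, 0], [0.0163, -0.0079, 0, 0], [0.0187, -0.0098, 0, 0], [0.0209, -0.0118, 0, 0], [0.0231, -0.0139, 0, 0], [0.0251, -0.0161, 0, 0], [0.027, -0.0185, 0, 0], [0.0288, -0.0209, 0, 0]]
  ]
}}

```text
clock: 21.88
position: [0.5498, -0.1419, 0.116]
tool_rot: [3.142, 0.0, 1.571]
force: [1.0, -2.5, -2.3]
grip_width: 0.02
finger_force: 40.1
```

Emit:
{"op": "carry_out", "data": {
  "rows": [
    [[0.0016, -0.0026, 0, 0], [0.0031, -0.0052, 0, 0], [0.0044, -0.0079, 0, 0], [0.0056, -0.0107, 0, 0], [0.0065, -0.0136, 0, 0], [0.0074, -0.0165, 0, 0], [0.008, -0.0195, 0, 0], [0.0085, -0.0225, 0, 0], [0.0088, -0.0255, 0, 0], [0.0089, -0.0285, 0, 0], [0.0088, -0.0315, 0, 0], [0.0086, -0.0345, 0, 0]]
  ]
}}

```text
clock: 22.88
position: [0.5154, -0.1335, 0.116]
tool_rot: [3.141, 0.0, 1.571]
force: [3.8, -4.2, -4.6]
grip_width: 0.0204
finger_force: 39.9
```

Emit:
{"op": "carry_out", "data": {
  "rows": [
    [[-0.0004, -0.003, 0, 0], [-0.001, -0.006, 0, 0], [-0.0017, -0.0089, 0, 0], [-0.0026, -0.0118, 0, 0], [-0.0037, -0.0146, 0, 0], [-0.005, -0.0174, 0, 0], [-0.0064, -0.0201, 0, 0], [-0.0079, -0.0227, 0, 0], [-0.0096, -0.0252, 0, 0], [-0.0115, -0.0276, 0, 0], [-0.0135, -0.0298, 0, 0], [-0.0156, -0.032, 0, 0]]
  ]
}}

```text
clock: 23.88
position: [0.4839, -0.1489, 0.1161]
tool_rot: [3.141, -0.0, 1.572]
force: [5.1, -1.8, -5.8]
grip_width: 0.02
finger_force: 39.8
```

Emit:
{"op": "carry_out", "data": {
  "rows": [
    [[-0.0022, -0.002, 0, 0], [-0.0046, -0.0039, 0, 0], [-0.007, -0.0057, 0, 0], [-0.0096, -0.0073, 0, 0], [-0.0122, -0.0088, 0, 0], [-0.0149, -0.0101, 0, 0], [-0.0177, -0.0113, 0, 0], [-0.0206, -0.0122, 0, 0], [-0.0235, -0.0131, 0, 0], [-0.0265, -0.0137, 0, 0], [-0.0295, -0.0142, 0, 0], [-0.0325, -0.0145, 0, 0]]
  ]
}}

```text
clock: 24.88
position: [0.4692, -0.1812, 0.116]
tool_rot: [3.141, -0.001, 1.572]
force: [5.4, 2.5, -4.4]
grip_width: 0.0199
finger_force: 39.9
```

Emit:
{"op": "carry_out", "data": {
  "rows": [
    [[-0.003, -0.0001, 0, 0], [-0.006, 0, 0, 0], [-0.009, 0.0002, 0, 0], [-0.012, 0.0006, 0, 0], [-0.015, 0.0012, 0, 0], [-0.0179, 0.0019, 0, 0], [-0.0208, 0.0028, 0, 0], [-0.0236, 0.0039, 0, 0], [-0.0264, 0.0052, 0, 0], [-0.0291, 0.0066, 0, 0], [-0.0317, 0.0081, 0, 0], [-0.0342, 0.0098, 0, 0]]
  ]
}}

```text
clock: 25.88
position: [0.4787, -0.2157, 0.1159]
tool_rot: [-3.141, -0.001, 1.572]
force: [1.6, 4.5, -1.2]
grip_width: 0.0196
finger_force: 40.1
```

Emit:
{"op": "carry_out", "data": {
  "rows": [
    [[-0.0024, 0.0019, 0, 0], [-0.0046, 0.0039, 0, 0], [-0.0068, 0.006, 0, 0], [-0.0088, 0.0082, 0, 0], [-0.0107, 0.0106, 0, 0], [-0.0125, 0.013, 0, 0], [-0.0141, 0.0156, 0, 0], [-0.0156, 0.0182, 0, 0], [-0.0169, 0.0209, 0, 0], [-0.0181, 0.0237, 0, 0], [-0.019, 0.0266, 0, 0], [-0.0199, 0.0295, 0, 0]]
  ]
}}

```text
clock: 26.88
position: [0.5086, -0.2359, 0.116]
tool_rot: [-3.141, 0.0, 1.571]
force: [-1.8, 3.2, -2.1]
grip_width: 0.02
finger_force: 40.1
```

Emit:
{"op": "carry_out", "data": {
  "rows": [
    [[-0.0006, 0.003, 0, 0], [-0.0011, 0.006, 0, 0], [-0.0014, 0.009, 0, 0], [-0.0015, 0.012, 0, 0], [-0.0014, 0.015, 0, 0], [-0.0012, 0.018, 0, 0], [-0.0008, 0.021, 0, 0], [-0.0002, 0.024, 0, 0], [0.0005, 0.0269, 0, 0], [0.0014, 0.0298, 0, 0], [0.0025, 0.0326, 0, 0], [0.0038, 0.0354, 0, 0]]
  ]
}}

```text
clock: 27.88
position: [0.5441, -0.2319, 0.116]
tool_rot: [3.141, 0.0, 1.571]
force: [-2.5, -1.1, -1.8]
grip_width: 0.0199
finger_force: 40.1
```

Emit:
{"op": "carry_out", "data": {
  "rows": [
    [[0.0014, 0.0027, 0, 0], [0.0029, 0.0053, 0, 0], [0.0046, 0.0078, 0, 0], [0.0065, 0.0102, 0, 0], [0.0085, 0.0124, 0, 0], [0.0106, 0.0146, 0, 0], [0.0128, 0.0166, 0, 0], [0.0152, 0.0185, 0, 0], [0.0176, 0.0203, 0, 0], [0.0202, 0.0219, 0, 0], [0.0228, 0.0234, 0, 0], [0.0255, 0.0247, 0, 0], [0.0255, 0.0247, 0, 0]]
  ]
}}

```text
invalid input
```

```bash
python3 -c "
from h import *
s=bot.observe();print(s['clock'],s['position'],s['force'])
c=np.array([.5211,-.1853]);d=s['position'][:2]-c;t=np.arctan2(d[1],d[0]);ft=s['force'][:2]@[-np.sin(t),np.cos(t)];print(np.degrees(t),ft,'stem dir',np.degrees(t+ft/96))
"
```

```text
27.8833 [ 0.54414548 -0.23193743  0.11603387] [-2.5098746  -1.09527495 -1.81991173]
-63.70412070057759 -2.735362646695733 stem dir -65.33667002446718
```

Emit:
{"op": "carry_out", "data": {
  "rows": [
    [[0.0014, 0.0027, 0, 0], [0.0029, 0.0053, 0, 0], [0.0046, 0.0078, 0, 0], [0.0065, 0.0102, 0, 0], [0.0085, 0.0124, 0, 0], [0.0106, 0.0146, 0, 0], [0.0128, 0.0166, 0, 0], [0.0152, 0.0185, 0, 0], [0.0176, 0.0203, 0, 0], [0.0202, 0.0219, 0, 0], [0.0228, 0.0234, 0, 0], [0.0255, 0.0247, 0, 0]]
  ]
}}

```text
clock: 28.88
position: [0.5688, -0.2061, 0.116]
tool_rot: [3.141, 0.0, 1.572]
force: [-0.4, -3.2, -1.5]
grip_width: 0.0202
finger_force: 40.1
```

```bash
python3 -c "
from h import *
s=bot.observe();print(s['clock'],s['position'],s['force'])
c=np.array([.5211,-.1853]);d=s['position'][:2]-c;t=np.arctan2(d[1],d[0]);ft=s['force'][:2]@[-np.sin(t),np.cos(t)];print(np.degrees(t),ft,'stem dir',np.degrees(t+ft/96))
arc2([.5686,-.2065],c,-24,-17.8,6)
"
```

```text
28.8833 [ 0.56879342 -0.20611356  0.11603863] [-0.39848394 -3.1595738  -1.52160393]
-23.57660468209101 -3.05521547932191 stem dir -25.400052103634597
-24 -17.8 -> [ 0.5706 -0.2012] [[[0.0009, 0.0004, 0, 0], [0.0018, 0.0007, 0, 0], [0.0026, 0.0011, 0, 0], [0.0035, 0.0014, 0, 0], [0.0044, 0.0017, 0, 0], [0.0053, 0.002, 0, 0]]]
```

Emit:
{"op": "carry_out", "data": {
  "rows": [
    [[0.0009, 0.0004, 0, 0], [0.0018, 0.0007, 0, 0], [0.0026, 0.0011, 0, 0], [0.0035, 0.0014, 0, 0], [0.0044, 0.0017, 0, 0], [0.0053, 0.002, 0, 0], [0.0053, 0.002, 0, 0], [0.0053, 0.002, 0, 0], [0.0053, 0.002, 0, 0], [0.0053, 0.002, 0, 0]]
  ]
}}

```text
clock: 29.72
position: [0.5706, -0.2011, 0.116]
tool_rot: [3.141, 0.0, 1.571]
force: [2.6, -3.3, -0.9]
grip_width: 0.0203
finger_force: 40.2
```

```bash
python3 -c "
from h import *
s=bot.observe();print(s['clock'],s['position'],s['force'],s['qd'].round(4))
c=np.array([.5211,-.1853]);d=s['position'][:2]-c;t=np.arctan2(d[1],d[0]);ft=s['force'][:2]@[-np.sin(t),np.cos(t)];print(np.degrees(t),ft,'stem dir',np.degrees(t+ft/96))
f=bot.grab_frame('scene');u,v,w=265,235,50
cv2.imwrite('pics/c4.png',cv2.resize(f['pixels'][v-w:v+w,u-w:u+w,::-1],(500,500),interpolation=cv2.INTER_CUBIC))
"
```

```text
29.7167 [ 0.57063402 -0.20111806  0.11604966] [ 2.55739871 -3.33500259 -0.88081093] [-0.0007 -0.0012 -0.0003  0.0012  0.0003  0.0003 -0.0007]
-17.71022412931825 -2.398979024379271 stem dir -19.14200926720725
```

View pics/c4.png

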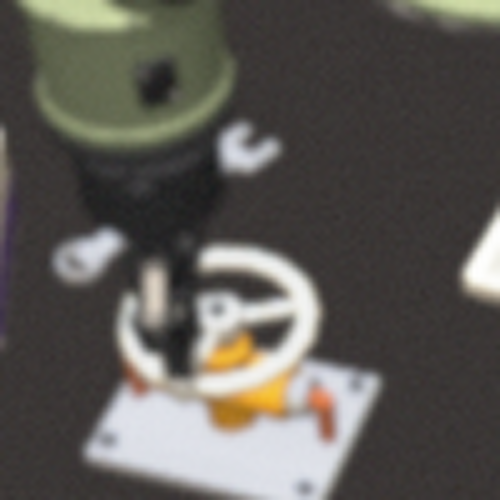

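The handle is still held, and it stands toward the station's +x side (crop ≈(155,300)). Stem direction is -19 to -19.6°, which matches the closed-stop direction two turns on. Handing in.

```bash
python3 -c "
from h import *
print(bot.job_done())"
```

```text
the job is handed in; nothing more can be done
None
```

I closed the valve gently onto its stop at about 10 N on the handle (forcing starts at about 19 N), backed it off two full turns to within about 1° by my estimate, and handed it in at about 30 s with the handle still gripped and the wheel held still; the judged result was not shown.

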